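# Close the bench caliper on a brass bar

### The arm

A 7-joint arm with a two-finger parallel gripper is mounted at the origin on the work surface. World frame = base frame: x ahead of the robot, y to its left, z up, the work surface at z = 0. Lengths are in mm, angles in rad, forces in N, time in s.
With the tool pointing down it reaches from about 400 to 900 mm from the base axis. Payload 5.6 kg.
Tool frame: the origin (TCP) lies midway between the tips of the shut fingers; the grasp point (between the pads) lies 19 mm behind it; z points along the fingers, y is the line along which they close (so a half turn about z gives the same grasp; the last joint's range is limited). The gripper opens to 92 mm and grips with 3 to 60 N. Pads are 20 mm wide; open, the fingers measure 128 mm over their backs; the gripper's body (75 mm by 189 mm) begins 69 mm behind the grasp point.
Start: joints at [1.295, 0.468, -0.012, 1.603, 0.006, 1.071, -0.056], TCP at [149.914, -632.483, 214.592] pointing down, gripper open.
Joint ranges: [-2.53, 2.53], [-0.31, 2.02], [-1.57, 1.55], [0.28, 2.44], [-1.29, 4.43], [0.15, 1.84], [-2.92, 2.92]. Speed limits (rad/s): [2.57, 2.57, 3.14, 3.14, 3.14, 3.14, 3.14].

### API

Orientations are given as a rotation vector (axis times angle).
In Python, from cell import robot, grip, kin, viewer gives the robot as it stands. Calls block until the motion is done:
- robot.movep(position, orientation): joint-space move of the TCP to a pose.
- robot.servo_line(position, feed=150, rotation=None): straight line of the TCP; rotation=None keeps the orientation; feed is the mean speed in mm/s.
- robot.goto_joints(angles): joint-space move.
- grip(opening, newtons=None): opening from 0.0 (shut) to 1.0 (fully open); newtons is the grip in N (None keeps the last); returns when the fingers have stopped.
- robot.hold(seconds).
- kin.ik(position, orientation): joint angles nearest the present ones, or None.
- robot.observe(): the state.
- viewer.read_camera(name): name is "side" or "top" or "wrist"; returns the picture (480x640x3 uint8, red, green, blue); there is no depth.
- viewer.camera_info(name): a dict with "camera_matrix" (3x3 intrinsics, pixels), "R" (3x3) and "t" (3): a world point X has camera coordinates R X + t. Camera axes: x right, y down, z forward; pixel columns grow to the right and rows downward; lengths in mm; the calibration is good to about 2 mm. A picture is of the moment at which its call begins: read the wrist's pose just before it. camera_info takes no time and is no camera call; for the wrist camera it gives the pose at the moment of the call.
A pose or a line that the arm cannot do raises robot.IKError and nothing moves.
- robot.job_done(): hands the job in; it is judged then, once.
Trained networks look in the newest picture that a camera, given by its name, has taken for a name from the list of things; names that differ only in an ending like _2 or _b are one class to them, and where a whole thing is asked for, a point or a joint stands for the part that bears it (a point fixed in the world has none). Each returns a list of dicts, best first, with "confidence" (0 to 1); they miss things now and then, are a little off and sometimes report something else, mostly with a low value. They report only what shows in the picture. A call takes as long as a camera call.
- viewer.silhouettes(name, camera): "mask" (480x640 bool, what is visible of it).
- viewer.pinpoint(name, camera): "at" ([x, y, z] in mm, in the coordinates of the camera as it stood for that picture, good to about 4 mm: a listed point, or the origin of a listed thing).
The state is a dict: "t": time; "joints": joint angles; "joint_velocities": joint speeds; "joint_torque": joint torques, N m; "tcp_pos": TCP position; "tcp_rot": TCP orientation; "contact_force": force on the tool from outside, world axes, zero at the start; "wrist_torque": the same for the moment, N m; "grip_width": opening from 0.0 (shut) to 1.0 (fully open); "grip_force": force on a finger pad.
Only numpy, scipy, OpenCV 4.12 (cv2) and the standard library are available. Lean on these libraries where they do the work, as an engineer would, in place of code of your own. Each camera call takes 0.05 s, during which the arm holds its last target. There are 200 camera calls.

### The job

Stand the flat-sided brass bar upright between the jaws of the bench caliper, its two broad faces towards the jaws, and let go of it. Then slide the moving jaw along the beam until it nips the bar snugly and squarely against the fixed jaw's anvil: gently, without forcing the jaw or cocking it on the beam. Leave the bar nipped and clear the hand away; leave the rod, the tube, the loupe and the pliers where they are.

Things in the scene. Friction and masses are not known exactly. Their poses are not given: they have to be found in the camera images.
- caliper: Steel bench caliper fixed to the table. Origin: underside of the bed plate, below the middle of the jaws. y runs along the beam from the fixed jaw towards the open end, x from the free jaw tips to the beam, z up. Dark bed plate x -38 to 62, y -75 to 215 mm, top at z = 15 mm. Beam 14 mm wide centred on x = 48 mm, top z = 36 mm. Both jaws reach to x = -22 mm; their tops are at z = 37.5 mm
- stand (a point): Where to stand the bar: a point on top of the bed plate between the jaws (caliper x 0, y 12, z 15 mm), clear of both jaws at every start; axes as the caliper's
- fixed_jaw: The caliper's fixed jaw, 20 mm thick, inner side at caliper y = -25 mm; same origin and axes as the caliper. On it sits a square steel anvil, 32 mm wide, z 18.5 to 36.5 mm, its contact face nominally at caliper y = -19 mm, but left screwed in or out by up to 4 mm either way: its real place is not reported. It does not give when pressed
- jaw_slide (a joint): Opening of the moving jaw in m: its contact face is at caliper y = -19 mm + this value (0 to 0.15; starts at 0.07 to 0.11). The slide drags with about 3 N and stays where it is left; pushing the standing bar along the bed takes another 1.5 to 3.5 N before it meets the anvil. Nipping the bar it reads 0.018 to 0.026, depending on the anvil
- jaw: The moving jaw: a slider 28 x 50 x 26 mm round the beam with a jaw arm 12 mm thick towards caliper -x (z 17.5 to 37.5 mm) and a thumb tab on top. Origin on the beam's centre line, 28 mm above the table, below the tab; axes as the caliper's; contact face 25 mm from it towards -y. It has play: a moment about the vertical cocks it against 5 Nm/rad (bar and tab lie 48 mm apart in x); it springs back
- tab (a point): Middle of the top of the thumb tab on the moving jaw: a dark upright tab 22 mm (caliper x) by 12 mm (caliper y), from the slider's top at 41 mm to 80 mm above the table. Push it or pinch it across the 12 mm and move it towards caliper -y to close the jaw
- bar: The flat-sided brass bar, the only rectangular piece: 32 mm (its x axis) by 22 mm (its y axis) by 70 mm tall, about 0.4 kg, standing on end. Origin at the centre of its underside, z up. The 22 mm is to be measured, so its y axis goes along the caliper's y axis (either way round)
- rod: Solid round brass rod, 22 mm diameter, 70 mm tall, standing on end; leave it alone. Origin at the centre of its underside
- tube: Brass tube, 26 mm outside diameter, 70 mm tall, standing on end; leave it alone. Origin at the centre of its underside
- loupe: Black folding loupe, 40 mm diameter, 30 mm high; leave it alone. Origin at the centre of the barrel's underside
- pliers: Pliers with black handles lying flat, about 160 mm long; leave them alone. Origin below the pivot

How it is judged:
By the outcome, as a careful person would: the job done as asked, in the order asked, and still so for the second after the job is handed in, with the robot touching nothing.
It also fails if it takes over 72 s, if anything falls off the work surface, if the arm or the gripper's body presses on something with over 40 N, if the wrist force passes 120 N, or if a joint passes its speed limit or range.

## Working session

There is one attempt and no reset: what is moved stays moved. The work goes in short steps, each a Python script; the robot and the scene stay as the last script left them, time stands still between calls to the robot, and variables do not carry over. Pictures are saved under pics/ and viewed, at most 10 in all, crops included, and the job is handed in when it is done.

```bash
ls; mkdir -p pics; cat > h.py <<'E'
import numpy as np, cv2
from cell import robot, grip, kin, viewer
def w(cam,p,ci=None):
    ci=ci or viewer.camera_info(cam); return np.array(ci["R"]).T@(np.array(p)-np.array(ci["t"]))
def ray(cam,uv,z,ci=None):
    ci=ci or viewer.camera_info(cam); R=np.array(ci["R"]);t=np.array(ci["t"])
    d=R.T@np.linalg.solve(np.array(ci["camera_matrix"]),[uv[0],uv[1],1.]);c=-R.T@t
    return c+d*(z-c[2])/d[2]
def proj(cam,X,ci=None):
    ci=ci or viewer.camera_info(cam); p=np.array(ci["camera_matrix"])@(np.array(ci["R"])@np.array(X,float)+np.array(ci["t"])); return p[:2]/p[2]
def shot(cam,fn=None):
    ci=viewer.camera_info(cam); im=viewer.read_camera(cam)
    if fn: cv2.imwrite("pics/"+fn,im[:,:,::-1])
    return im,ci
def maskrect(name,cam,z,ci):
    r=viewer.silhouettes(name,cam)
    if not r: return None
    c=max(cv2.findContours(r[0]["mask"].astype(np.uint8),0,1)[0],key=cv2.contourArea)[:,0]
    P=np.array([ray(cam,q,z,ci)[:2] for q in c],np.float32)
    return r[0]["confidence"],cv2.minAreaRect(P)
E
python3 - <<'E'
from h import *
np.set_printoptions(precision=1,suppress=True)
for cam in("top","side"):
    im,ci=shot(cam,cam+"1.png")
    print(cam,"pos",-np.array(ci["R"]).T@np.array(ci["t"]))
    for n in("caliper","stand","fixed_jaw","jaw","tab","bar","rod","tube","loupe","pliers"):
        print(n,[(round(r["confidence"],2),w(cam,r["at"],ci)) for r in viewer.pinpoint(n,cam)[:2]])
    print(maskrect("bar",cam,70,ci),maskrect("caliper",cam,15,ci))
print(robot.observe())
E
```

```text
pics
top pos [ 362.8   48.1 1247.1]
caliper [(0.96, array([502. , 111.5,  -2.8]))]
stand [(0.86, array([504. , 124.3,  15.8]))]
fixed_jaw [(0.56, array([503.3, 109. ,  -1. ]))]
jaw [(0.56, array([545.4, 193.1,  26. ]))]
tab [(0.59, array([548.1, 194.3,  76.1]))]
bar [(0.75, array([ 606.5, -188.7,    0.3]))]
rod [(0.73, array([ 485.4, -310. ,   -1.3]))]
tube [(0.73, array([ 457.2, -159.1,    0.4])), (0.44, array([545.1, 197.2,  75.7]))]
loupe [(0.66, array([393.3, 335.8,  -0.8]))]
pliers []
(0.7, ((600.2909545898438, -185.0945281982422), (39.29889678955078, 35.70382308959961), 12.19046688079834)) (0.93, ((513.5238647460938, 182.97213745117188), (108.55397033691406, 290.0621643066406), 3.814253807067871))
side pos [ 383.9 -817.2  599.1]
caliper [(0.56, array([502. , 110.6,   2.4]))]
stand [(0.71, array([502. , 120.3,  14.6]))]
fixed_jaw [(0.86, array([506.7, 112.4,  -1.2])), (0.37, array([547.7, 193. ,  30. ]))]
jaw [(0.57, array([544.5, 191.1,  29.8]))]
tab [(0.57, array([548. , 193.5,  78.3]))]
bar [(0.9, array([ 605.2, -192. ,   -0.3])), (0.68, array([ 454.7, -160.9,    0. ]))]
rod 
[... 158 characters left out ...]
.2,  55.3,  -2.4])), (0.56, array([548.2, 191.6,  79.7]))]
(0.97, ((592.7005004882812, -229.2594757080078), (99.7943344116211, 36.1982421875), 71.12362670898438)) (0.83, ((508.7821350097656, 194.55625915527344), (359.987548828125, 127.18560028076172), 88.62940979003906))
{'t': 1.3, 'joints': array([ 1.3,  0.5, -0. ,  1.6,  0. ,  1.1, -0.1]), 'joint_velocities': array([-0.,  0., -0., -0., -0., -0.,  0.]), 'joint_torque': array([  0. , -52. ,  -0. , -24.4,  -0.1,   0. ,   0. ]), 'tcp_pos': array([ 149.9, -632.5,  214.6]), 'tcp_rot': array([ 3.1,  0.4, -0. ]), 'contact_force': array([-0.2,  0.3,  0.2]), 'wrist_torque': array([ 0., -0., -0.]), 'grip_force': 0.0, 'grip_width': 1.0019000188841294}
```

View pics/top1.png

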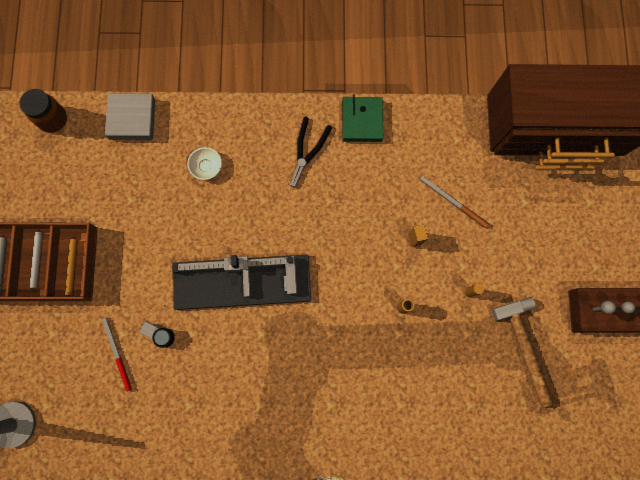

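```bash
python3 - <<'E'
from h import *
from scipy.spatial.transform import Rotation as R
np.set_printoptions(precision=2,suppress=True)
print(robot.observe()["tcp_rot"])
ci=viewer.camera_info("wrist");T=R.from_rotvec(robot.observe()["tcp_rot"]).as_matrix()
print("cam in tool",T.T@(-np.array(ci["R"]).T@np.array(ci["t"])-robot.observe()["tcp_pos"]), "axes in tool",T.T@np.array(ci["R"]).T)
print(ci["camera_matrix"])
# refine bar yaw with a wrist look from above
rot=(R.from_euler("z",0)*R.from_rotvec([np.pi,0,0])).as_rotvec()
for y in(0,45,90,-45,-90,135):
    r=(R.from_euler("z",y,degrees=True)*R.from_rotvec([np.pi,0,0])).as_rotvec()
    for p in([606,-190,260],[504,123,120],[504,123,70],[546,193,80]):
        q=kin.ik(p,r); print(y,p,None if q is None else np.array(q))
E
```

```text
[ 3.12  0.36 -0.  ]
cam in tool [  82.32   -0.33 -170.75] axes in tool [[-0.   -0.96 -0.29]
 [ 1.   -0.   -0.  ]
 [-0.   -0.29  0.96]]
[[402.     0.   323.7 ]
 [  0.   402.   236.04]
 [  0.     0.     1.  ]]
0 [606, -190, 260] [ 0.47  0.43 -0.3   1.58  0.13  1.16 -1.43]
0 [504, 123, 120] [ 0.26  0.48 -0.71  1.97  0.42  0.84 -2.24]
0 [504, 123, 70] [ 0.18  0.54 -0.6   2.    0.45  0.73 -2.27]
0 [546, 193, 80] [ 0.09  0.63 -0.65  1.85  0.5   0.84 -2.38]
45 [606, -190, 260] [ 0.56  0.45 -0.43  1.57  0.2   1.17 -0.69]
45 [504, 123, 120] [ 0.48  0.62 -1.01  1.95  0.65  0.94 -1.65]
45 [504, 123, 70] [ 0.35  0.63 -0.84  1.99  0.65  0.81 -1.64]
45 [546, 193, 80] [ 0.21  0.7  -0.82  1.84  0.64  0.9  -1.71]
90 [606, -190, 260] [ 0.68  0.48 -0.6   1.56  0.28  1.19  0.03]
90 [504, 123, 120] [ 0.55  0.7  -1.14  1.95  0.76  1.01 -0.95]
90 [504, 123, 70] [ 0.45  0.71 -0.99  1.98  0.78  0.89 -0.96]
90 [546, 193, 80] [ 0.36  0.84 -1.09  1.83  0.87  1.04 -1.09]
-45 [606, -190, 260] [ 0.36  0.41 -0.14  1.59  0.06  1.15 -2.16]
-45 [504, 123, 120] [-0.84  0.43  0.66  2.04 -0.37  0.8  -2.31]
-45 [504, 123, 70] [-0.83  0.53  0.66  2.06 -0.49  0.71 -2.21]
-45 [546, 193, 80] [-0.89  0.6   0.66  1.91 -0.5   0.8  -2.32]
-90 [606, -190, 260] [ 0.25  0.4  -0.    1.59  0.    1.15 -2.89]
-90 [504, 123, 120] [ 0.63  0.85 -1.32  1.95  0.93  1.15  2.06]
-90 [504, 123, 70] [ 0.62  0.99 -1.33  1.97  1.09  1.16  1.96]
-90 [546, 193, 80] [ 0.46  1.05 -1.33  1.82  1.1   1.24  1.92]
135 [606, -190, 260] [ 0.73  0.5  -0.67  1.56  0.33  1.2   0.78]
135 [504, 123, 120] [ 0.57  0.73 -1.18  1.95  0.8   1.03 -0.19]
135 [504, 123, 70] [ 0.48  0.74 -1.04  1.98  0.82  0.92 -0.21]
135 [546, 193, 80] [ 0.38  0.87 -1.13  1.83  0.91  1.07 -0.32]
```

```bash
cat >> h.py <<'E'
from scipy.spatial.transform import Rotation as R
def dn(deg): return (R.from_euler("z",deg,degrees=True)*R.from_rotvec([np.pi,0,0])).as_rotvec()
E
python3 - <<'E'
from h import *
np.set_printoptions(precision=2,suppress=True)
def look(p,yaw,fn,names):
    robot.movep(p,dn(yaw)); robot.hold(.3)
    im,ci=shot("wrist",fn)
    for n in names: print(n,[(round(r["confidence"],2),w("wrist",r["at"],ci)) for r in viewer.pinpoint(n,"wrist")[:2]])
    return ci
ci=look([590,-190,280],90,"w_bar.png",["bar","rod","tube"]); print(maskrect("bar","wrist",70,ci))
print(proj("wrist",[605,-190,70],ci))
ci=look([500,150,300],180,"w_cal.png",["caliper","stand","fixed_jaw","jaw","tab"]); print(maskrect("caliper","wrist",15,ci))
np.save("ci.npy",ci,allow_pickle=True)
print(robot.observe()["t"],robot.observe()["joints"])
E
```

```text
bar [(0.91, array([ 604.16, -192.57,   -1.76]))]
rod [(0.8, array([ 487.67, -306.23,    0.28]))]
tube [(0.55, array([ 453.49, -160.87,    0.  ]))]
(0.56, ((604.660888671875, -185.82891845703125), (32.049564361572266, 33.25779724121094), 11.409163475036621))
[339.8  202.86]
caliper [(0.91, array([502.99, 112.04,   0.36]))]
stand [(0.57, array([500.79, 122.84,  18.6 ]))]
fixed_jaw [(0.42, array([389.84, 345.21,   5.42]))]
jaw [(0.59, array([548.11, 194.07,  30.06]))]
tab [(0.91, array([546.01, 195.47,  80.22])), (0.2, array([500.08, 112.34,   1.67]))]
(0.93, ((520.0538330078125, 185.83348083496094), (121.283203125, 294.4114685058594), 3.7224698066711426))
6.0667 [ 0.5   0.35 -1.06  1.76  0.33  1.22  0.93]
```

```bash
python3 - <<'E'
import cv2,numpy as np
a=cv2.imread("pics/w_bar.png")[120:300,250:430]; a=cv2.resize(a,(600,600),interpolation=2)
cv2.imwrite("pics/c1.png",a)
E
```

```text
(no output)
```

View pics/c1.png

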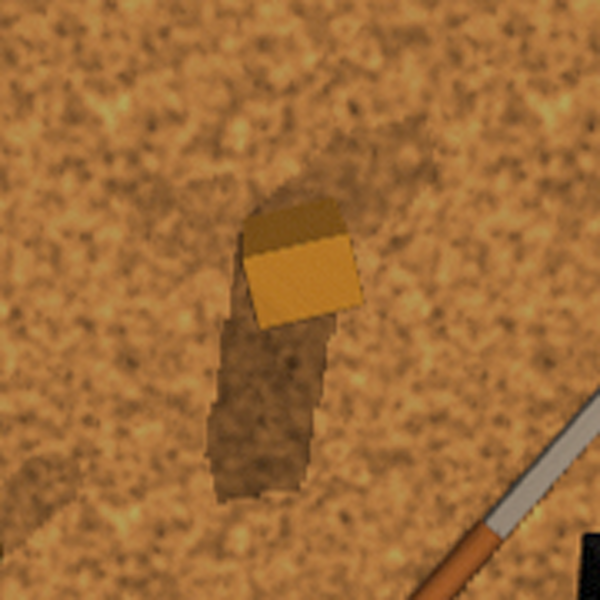

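View pics/w_cal.png

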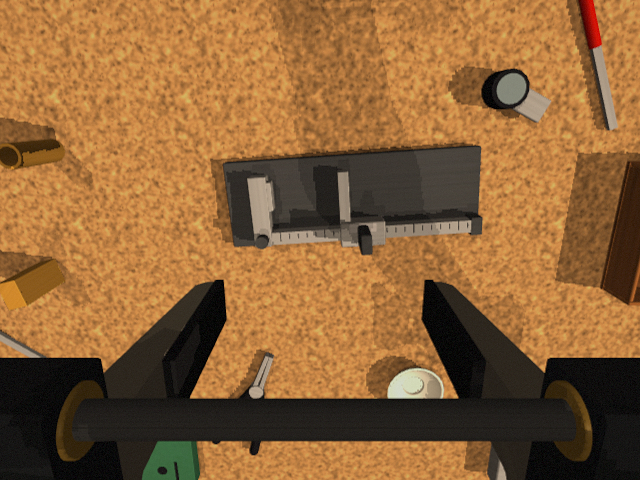

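```bash
python3 - <<'E'
from h import *
np.set_printoptions(precision=2,suppress=True)
ci=np.load("ci.npy",allow_pickle=True).item()
# relation tool->cam from the present pose
T=R.from_rotvec(robot.observe()["tcp_rot"]).as_matrix(); p=robot.observe()["tcp_pos"]
A=np.array(ci["R"])@T; b=np.array(ci["R"])@p+np.array(ci["t"])
T2=R.from_rotvec(dn(90)).as_matrix(); R2=A@T2.T
c2=dict(camera_matrix=ci["camera_matrix"],R=R2,t=b-R2@np.array([590,-190,280.]))
Q=np.array([(243,257),(350,234),(362,303),(264,329)])/(600/180)+[250,120]
P=np.array([ray("wrist",q-.35,70,c2) for q in Q]);print(P,P.mean(0))
d=np.diff(np.r_[P,P[:1]],axis=0);print(np.linalg.norm(d,axis=1),np.degrees(np.arctan2(d[:,1],d[:,0])))
a,e=[ray("wrist",q,15,ci) for q in((225,163),(481,147))]
u=(e-a)/np.linalg.norm(e-a);print(a,e,np.linalg.norm(e-a)); psi=np.arctan2(-u[0],u[1]);print("psi",np.degrees(psi))
x=np.array([u[1],-u[0],0]); o=(a+e)/2+38*x-70*u; print("origin",o)
print("tabs in caliper", [( (np.array(t)-o)@x,(np.array(t)-o)@u) for t in([546,195,80],[548,194,80])])
E
```

```text
[[ 588.54 -183.66   70.  ]
 [ 619.25 -177.     70.  ]
 [ 623.17 -197.31   70.  ]
 [ 594.64 -205.08   70.  ]] [ 606.4  -190.76   70.  ]
[31.43 20.68 29.57 22.28] [  12.22  -79.07 -164.77  105.9 ]
[470.09  38.87  15.  ] [452.92 324.32  15.  ] 285.957818031977
psi 3.441699904378446
origin [503.64 114.    15.  ]
tabs in caliper [(np.float64(47.15012383525637), np.float64(78.30849832812413)), (np.float64(49.0864837585386), np.float64(77.19023617303417))]
```

```bash
python3 - <<'E'
from h import *
np.set_printoptions(precision=2,suppress=True)
th=193.5
print(kin.ik([605.5,-190.5,130],dn(th)),kin.ik([502,124,49],dn(183.6)))
robot.movep([605.5,-190.5,130],dn(th)); grip(0.6)
robot.servo_line([605.5,-190.5,34],feed=100)
grip(0.0,25); o=robot.observe(); print(o["grip_width"]*92,o["grip_force"],o["tcp_pos"])
robot.servo_line([605.5,-190.5,150],feed=150)
robot.hold(.2); o=robot.observe(); print(o["t"],o["grip_width"]*92,o["contact_force"])
shot("wrist","held.png")
E
```

```text
[ 0.83  0.71 -0.84  1.67  0.59  1.04  1.6 ] [ 0.32  0.65 -0.79  2.    0.67  0.77  0.75]
21.847341426348663 25.000142455101013 [ 605.65 -190.72   34.21]
11.0583 21.942568129727338 [-0.02 -0.24 -3.19]
```

View pics/held.png

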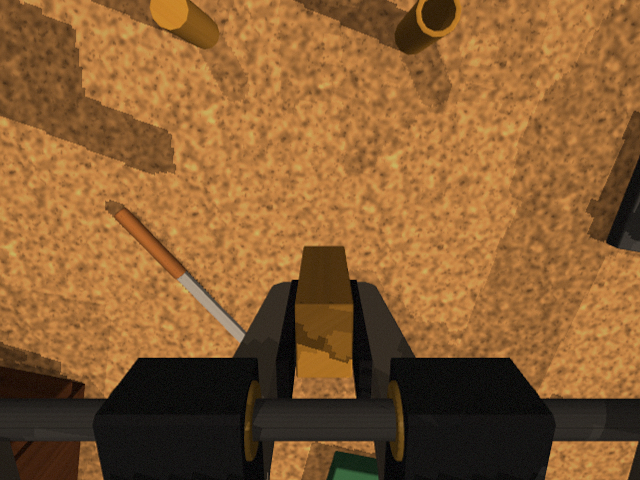

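The bar is held square across its 22 mm (21.9 mm read), with its top at about columns 297–353, upright between the pads. Next I place it.

```bash
python3 - <<'E'
from h import *
np.set_printoptions(precision=2,suppress=True)
th=183.6
robot.movep([502,124,150],dn(th)); robot.servo_line([502,124,60],feed=100)
robot.hold(.3); f0=robot.observe()["contact_force"]; print(f0)
z=53.
robot.servo_line([502,124,z],feed=40)
while z>46:
    z-=.5; robot.servo_line([502,124,z],feed=20); robot.hold(.05); f=robot.observe()["contact_force"]
    if f[2]-f0[2]>2: break
print(z,f,robot.observe()["tcp_pos"])
grip(0.5); robot.hold(.1); robot.servo_line([502,124,110],feed=120)
robot.servo_line([480,124,260],feed=250)
robot.hold(.2)
im,ci=shot("wrist","placed.png"); np.save("ci2.npy",ci,allow_pickle=True)
for n in("caliper","stand","jaw","tab","bar"): print(n,[(round(r["confidence"],2),w("wrist",r["at"],ci)) for r in viewer.pinpoint(n,"wrist")[:2]])
print(robot.observe()["t"])
E
```

```text
[ 0.48 -1.1  -3.59]
49.0 [-0.38  0.14 -1.24] [502.13 124.06  49.15]
caliper [(0.78, array([501.06, 113.15,   0.44]))]
stand [(0.88, array([499.59, 124.28,  17.55])), (0.3, array([499.67, 121.38,  16.16]))]
jaw [(0.95, array([543.75, 193.19,  27.8 ]))]
tab [(0.86, array([543.42, 196.85,  81.45]))]
bar [(0.67, array([500.4 , 120.52,  16.68]))]
18.9833
```

View pics/placed.png

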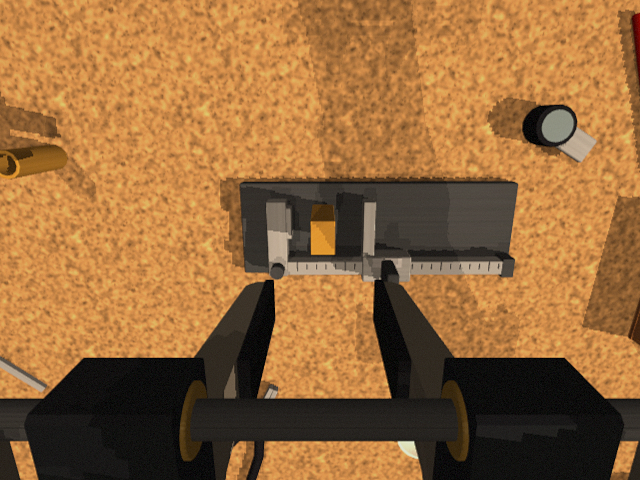

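The bar stands at about (323,238), its edges parallel to the jaws. Next I push the tab with shut fingers from the open side.

```bash
cat >> h.py <<'E'
psi=np.radians(3.6); u=np.array([-np.sin(psi),np.cos(psi),0]); xv=np.array([np.cos(psi),np.sin(psi),0])
O=np.array([502.5,112.5,0]); TH=183.6
def cal(x,y,z): return O+x*xv+y*u+[0,0,z]
E
cat > push.py <<'E'
from h import *
np.set_printoptions(precision=2,suppress=True)
X=40.;Z=52.;y=83+6+18+14.
robot.movep(cal(X,y,150),dn(TH)); grip(0.0,10)
robot.servo_line(cal(X,y,Z),feed=150); robot.hold(.3)
f0=robot.observe()["contact_force"]; log=[]
tab0=None
while y>45:
    near = tab0 is not None and tab0-y>36
    y-= .4 if near else 1.
    robot.servo_line(cal(X,y,Z),feed=25); 
    if near: robot.hold(.03)
    o=robot.observe(); f=(o["contact_force"]-f0)@u; m=o["wrist_torque"][2]
    log.append((y,f))
    if tab0 is None and f>1.5: tab0=y; print("touch",y)
    base=np.median([a[1] for a in log[-18:-4]]) if len(log)>20 else 5
    if f>(base+2.5 if near else 10) : break
    if o["t"]>58: break
print("stop",y,f,base,"travel",tab0-y if tab0 else None,o["t"]); print(np.array(log)[:,1].round(1))
im,ci=shot("wrist"); shot("top")
E
python3 push.py
```

```text
touch 98.0
stop 44.60000000000006 7.686156076821338 5.067331590537773 travel 53.39999999999994 48.1667
[-0.2  0.4 -0.9 -0.5 -0.5 -0.5 -0.3 -0.1 -0.3 -0.2 -0.8 -0.3 -0.5  0.6
 -0.3  0.7  0.8 -0.3  0.  -0.   0.5  0.3  1.7  2.7  3.5  2.6  3.1  2.1
  1.9  1.8  2.4  2.5  2.3  2.3  2.6  2.4  3.   3.   2.2  2.6  1.8  2.3
  2.8  3.   2.5  2.1  2.8  3.1  2.1  2.2  3.5  2.9  3.   3.2  5.1  4.5
  5.7  5.1  4.5  5.   5.   4.9  4.9  4.4  5.5  5.4  5.   5.1  5.8  5.1
  5.7  5.8  5.3  5.6  5.9  6.4  5.7  5.9  4.9  5.3  4.5  4.9  4.6  4.4
  5.3  5.   5.9  5.5  5.4  4.8  4.9  5.1  5.3  4.6  5.1  4.6  4.8  6.2
  6.1  7.4  7.7]
```

```bash
python3 - <<'E'
from h import *
o=robot.observe(); F=lambda: robot.observe()["contact_force"]@u
y=44.6; a=F(); robot.servo_line(cal(40,y-.4,52),feed=20); robot.hold(.1); b=F(); print(a,b)
robot.servo_line(cal(40,y+25,52),feed=60); print("free",F())
robot.servo_line(cal(40,y+25,150),feed=200)
robot.servo_line(cal(-15,20,270),feed=250); robot.hold(.3)
im,ci=shot("wrist","nip.png")
for n in("jaw","tab","bar"): print(n,[(round(r["confidence"],2),w("wrist",r["at"],ci)) for r in viewer.pinpoint(n,"wrist")[:2]])
print(robot.observe()["t"])
cv2.imwrite("pics/nipc.png",cv2.resize(im[150:300,200:400,::-1],(800,600),interpolation=2))
E
```

```text
5.587615304870967 8.387967536996888
free -0.11619711512850588
jaw [(0.82, array([549.48582125, 144.14195648,  28.04206284]))]
tab [(0.61, array([548.34873669, 143.82806093,  82.54883772]))]
bar []
51.05
```

View pics/nipc.png

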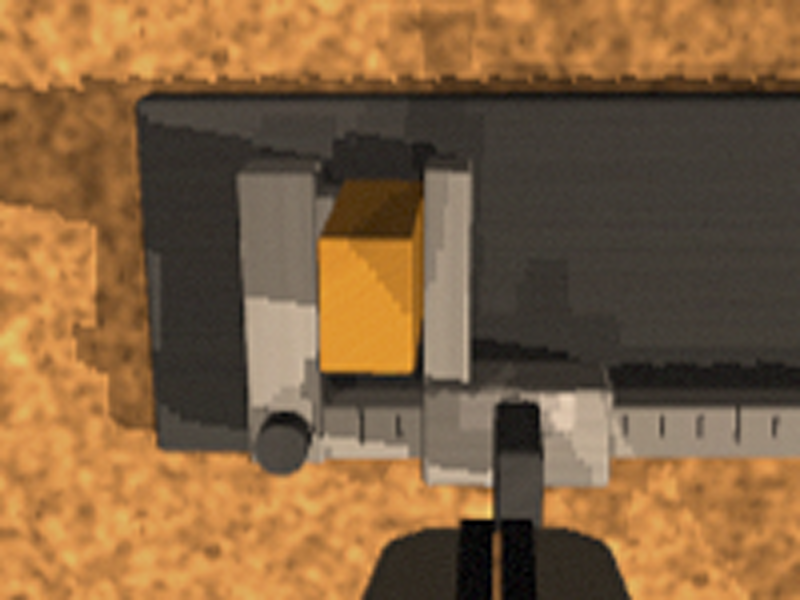

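```bash
python3 - <<'E'
import cv2
im=cv2.imread("pics/nip.png")[185:250,265:325]
im=cv2.convertScaleAbs(im,alpha=1.6,beta=10)
cv2.imwrite("pics/nipd.png",cv2.resize(im,(552,598),interpolation=0))
E
```

```text
(no output)
```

View pics/nipd.png

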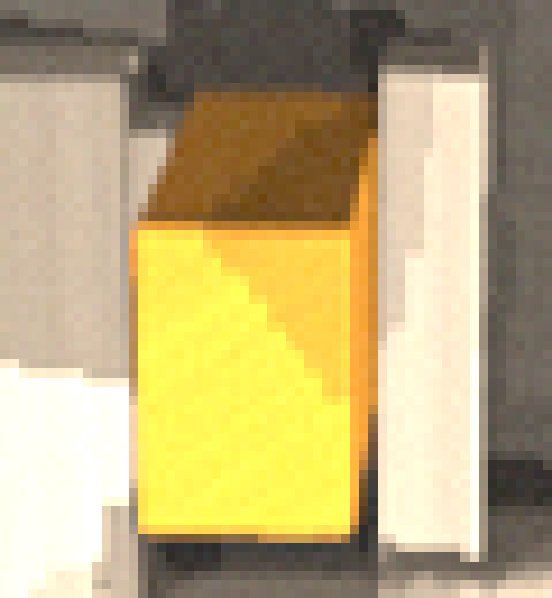

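```bash
python3 - <<'E'
from h import *
def F():
    v=[]
    for _ in range(4): robot.hold(.03); v.append(robot.observe()["contact_force"]@u)
    return np.mean(v)
robot.servo_line(cal(40,75,150),feed=250); robot.servo_line(cal(40,75,52),feed=150); robot.servo_line(cal(40,48,52),feed=60)
robot.hold(.2); f0=F(); y=46.
robot.servo_line(cal(40,y,52),feed=25)
while y>41.5:
    f=F()-f0; print(round(y,1),round(f,2))
    if f>8 or robot.observe()["t"]>66: break
    y-=.4; robot.servo_line(cal(40,y,52),feed=20)
robot.servo_line(cal(40,y+25,52),feed=80)
robot.servo_line(cal(40,y+25,160),feed=250)
print(robot.observe()["t"])
im,ci=shot("wrist","end.png")
E
```

```text
46.0 3.01
45.6 4.85
45.2 6.44
44.8 6.51
44.4 7.17
44.0 7.76
43.6 8.97
57.2333
```

```bash
python3 -c "
from h import *
robot.hold(.3); print(robot.observe()['contact_force']); print(robot.job_done())"
```

```text
[ 0.12375975 -0.40567831 -0.51020531]
the job is handed in; nothing more can be done
None
```

I stood the bar between the jaws, nipped it against the anvil with a peak push of about 9 N, cleared the hand and handed the job in at about 57.5 s; no verdict came back, and I took no close look after the final push.

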